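Angle a prosthetic shank tube past the post into the gauge bay

TASK

Push the prosthetic shank tube across the bench into the green three-sided gauge bay: angle it so that its blue end goes in first, behind the post that stands in the way of the mouth, then push the black end round until the tube lies square and flush against the bay's long back fence. Push gently with the fingers only, never pinching or lifting the tube, and leave the other things on the bench where they are.

Things in the scene. Friction and masses are not known exactly. Their poses are not given: they have to be found in the camera images.
- tube: Loose leg-prosthesis shank tube lying on the bench, 220 mm long, about 0.45 kg: aluminium tube 30 mm in diameter with a square collar, 36 x 36 mm and 40 mm long, on each end (one blue, one black). It rests on the collars, cannot roll; pushed sideways at one collar it pivots roughly about the other. Origin: centre of its underside, 18 mm below the centre line. y axis: along it to the blue end.
- blue_end (a point): Centre of the tube's blue end face, 110 mm from the tube's middle along +y and 18 mm above its underside.
- black_end (a point): Centre of the tube's black end face, 110 mm from the tube's middle along -y and 18 mm above its underside.
- bay: Fixed green bay: back fence and two end walls, 30 mm high, 12 mm thick, on the bench (grey patch inside, no step). Origin at bench height; x into the bay, away from the robot; y along the fence to the left. Inner faces: fence at x = 45 mm, end walls at y = 135 and -135 mm; walls reach forward to x = -15 mm; the -x side is open. Flush, the tube's middle is at x = 27 mm.
- post: Fixed steel post with a yellow cap, 16 mm diameter, 50 mm high, before the left part of the bay's mouth: in the bay's axes x = -36 to -44 mm, y = 60 to 80 mm. The opening from it to the right end wall is shorter than the tube. Origin: centre of its foot.
- amber_bottle: Bystander: amber dropper bottle, 40 mm diameter, 85 mm high, blue cap, standing to the right of the bay. Origin: centre of its underside.
- jar: Bystander: white jar, 56 mm diameter, 60 mm high, behind the bay on the right. Origin: centre of its underside.
- burr_block: Bystander: grey block 40 x 70 x 22 mm with small burrs standing in it (about 55 mm high in all), left of the bay and nearer the robot. Origin: centre of its underside.
- screwdriver: Bystander: orange-handled screwdriver, 170 mm long, lying at the left near the robot. Origin: underside at its middle.
- model_hand: Bystander: skin-coloured prosthetic hand upright on a round black foot (72 mm diameter), about 225 mm high, left of the bay. Origin: centre of its underside.
- ring_adapter: Bystander: steel ring adapter, 52 mm diameter, 20 mm high, left of the bay. Origin: centre of its underside.
Mind the look-alikes: they are no part of the job. Of the things like the tube, leave any that is pink; of the rest the smaller one is meant.

How it is judged:
By the outcome, as a careful person would: the job done as asked, in the order asked, and still so for the second after the job is handed in, with the robot touching nothing.
It also fails if it takes over 72 s, if anything falls off the work surface, if the arm or the gripper's body presses on something with over 40 N, if the wrist force passes 120 N, or if a joint passes its speed limit or range.

ROBOT

A 6-joint arm with a two-finger parallel gripper is mounted at the origin on the work surface. World frame = base frame: x ahead of the robot, y to its left, z up, the work surface at z = 0. Lengths are in m, angles in rad, forces in N, time in s.
With the tool pointing down it reaches from about 0.275 to 0.825 m from the base axis. Payload 4.9 kg.
Tool frame: the origin (TCP) lies midway between the tips of the shut fingers; the grasp point (between the pads) lies 19 mm behind it (bot.grip_depth is the distance from the TCP to the grasp point, in m); z points along the fingers, y is the line along which they close (so a half turn about z gives the same grasp; the last joint's range is limited). The gripper opens to 85 mm and grips with 20 to 120 N. Pads are 22 mm wide; open, the fingers measure 114 mm over their backs; the gripper's body (76 mm by 85 mm) begins 54 mm behind the grasp point. The pads swing forward as they close: fully open they stand 13 mm farther back than shut.
Start: joints at [-1.432, 0.326, -0.193, 1.052, 0, 1.437], TCP at [0.148, -0.53, 0.231] pointing down, gripper open.
Joint ranges: [-2.65, 2.65], [-0.97, 1.79], [-1.3, 1.35], [-1.93, 2.1], [-1.47, 1.37], [-3.14, 3.14]. Speed limits (rad/s): [2.57, 2.57, 3.14, 3.14, 3.14, 3.14].

INTERFACE

Orientations are given as a unit quaternion [w, x, y, z].
In Python, from cell import bot gives the robot as it stands. Calls block until the motion is done:
- bot.move_pose(position, orientation): joint-space move of the TCP to a pose.
- bot.move_linear(position, speed=0.15, rotation=None, until_force=None): straight line of the TCP; rotation=None keeps the orientation; speed is the mean speed in m/s. With until_force (N) it stops when the force on the tool has changed by that much, and returns True; else False.
- bot.goto_joints(angles): joint-space move.
- bot.set_gripper(opening, grasp_force=None): opening from 0.0 (shut) to 1.0 (fully open); grasp_force is the grip in N (None keeps the last); returns when the fingers have stopped.
- bot.wait(seconds).
- bot.solve_ik(position, orientation): joint angles nearest the present ones, or None.
- bot.camera(name): name is "scene" or "top" or "wrist"; returns the picture (384x512x3 uint8, red, green, blue); there is no depth.
- bot.calibration(name): a dict with "mtx" (3x3 intrinsics, pixels), "extrinsics" (4x4, takes a point from world to camera coordinates); the wrist camera has in their place "hand_eye" (4x4, takes a point from camera to tool coordinates, whose origin is the TCP and whose axes are the flange's). Camera axes: x right, y down, z forward; pixel columns grow to the right and rows downward; lengths in m; the calibration is good to about 2 mm. A picture is of the moment at which its call begins: read the wrist's pose just before it. calibration takes no time and is no camera call.
A pose or a line that the arm cannot do raises bot.PlanningError and nothing moves.
- bot.close_job(): hands the job in; it is judged then, once.
Trained networks look in the newest picture that a camera, given by its name, has taken for a name from the list of things; names that differ only in an ending like _2 or _b are one class to them, and where a whole thing is asked for, a point or a joint stands for the part that bears it (a point fixed in the world has none). Each returns a list of dicts, best first, with "confidence" (0 to 1); they miss things now and then, are a little off and sometimes report something else, mostly with a low value. They report only what shows in the picture. A call takes as long as a camera call. They do not tell look-alikes from the thing itself.
- bot.search_frame(camera, thing): "bbox" ([left, top, width, height] in pixels, round what is visible of it).
Readings, each from a call of its own:
- bot.read_clock(): time.
- bot.read_joint_positions(): joint angles.
- bot.read_joint_vel(): joint speeds.
- bot.read_joint_efforts(): joint torques, N m.
- bot.read_position(): TCP position.
- bot.read_tool_rot(): TCP orientation.
- bot.read_ft_force(): force on the tool from outside, world axes, zero at the start.
- bot.read_moment(): the same for the moment, N m.
- bot.read_gripper_width(): opening from 0.0 (shut) to 1.0 (fully open).
- bot.read_finger_force(): force on a finger pad.
Only numpy, scipy, OpenCV 4.12 (cv2) and the standard library are available. Lean on these libraries where they do the work, as an engineer would, in place of code of your own. Each camera call takes 0.05 s, during which the arm holds its last target. There are 200 camera calls.

## Working session

There is one attempt and no reset: what is moved stays moved. The work goes in short steps, each a Python script; the robot and the scene stay as the last script left them, time stands still between calls to the robot, and variables do not carry over. Pictures are saved under pics/ and viewed, at most 10 in all, crops included, and the job is handed in when it is done.

```bash
ls; mkdir -p pics; python3 - <<'E'
from cell import bot
import cv2, numpy as np
for c in ("top","scene"):
    im=bot.camera(c); cv2.imwrite(f"pics/{c}0.png",cv2.resize(im[:,:,::-1],(800,600),interpolation=cv2.INTER_CUBIC))
    for t in ("tube","bay","post","blue_end","black_end"):
        print(c,t,[(np.round(d["bbox"]).astype(int).tolist(),round(d["confidence"],2)) for d in bot.search_frame(c,t)])
    k=bot.calibration(c); print(np.round(k["mtx"],1).tolist(),np.round(k["extrinsics"],3).tolist())
print(bot.read_clock())
E
```

```text
pics
top tube [([374, 207, 70, 81], 0.8), ([121, 274, 66, 37], 0.73), ([259, 192, 68, 27], 0.69)]
top bay [([187, 134, 85, 25], 0.6)]
top post [([203, 155, 6, 13], 0.4)]
top blue_end [([261, 192, 67, 23], 0.71), ([122, 275, 64, 37], 0.63)]
top black_end [([116, 272, 68, 41], 0.93), ([377, 205, 62, 80], 0.78), ([264, 192, 62, 23], 0.63)]
[[418.0, 0.0, 254.5], [0.0, 418.0, 197.5], [0.0, 0.0, 1.0]] [[0.007, -1.0, -0.006, -0.02], [-0.985, -0.006, -0.174, 0.472], [0.174, 0.007, -0.985, 1.319], [0.0, 0.0, 0.0, 1.0]]
scene tube [([58, 122, 101, 59], 0.96), ([177, 176, 74, 27], 0.9), ([328, 124, 68, 29], 0.88)]
scene bay [([226, 224, 121, 39], 0.79), ([171, 175, 79, 23], 0.62)]
scene post [([314, 220, 6, 20], 0.59)]
scene blue_end [([170, 177, 84, 24], 0.98), ([327, 124, 64, 27], 0.82), ([57, 122, 98, 60], 0.56)]
scene black_end [([170, 176, 79, 24], 0.94), ([330, 126, 63, 28], 0.74), ([54, 124, 104, 57], 0.67)]
[[437.4, 0.0, 253.5], [0.0, 437.4, 189.0], [0.0, 0.0, 1.0]] [[-0.068, 0.998, 0.013, 0.057], [0.655, 0.054, -0.754, -0.281], [-0.753, -0.042, -0.657, 1.605], [0.0, 0.0, 0.0, 1.0]]
0.6
```

View pics/top0.png

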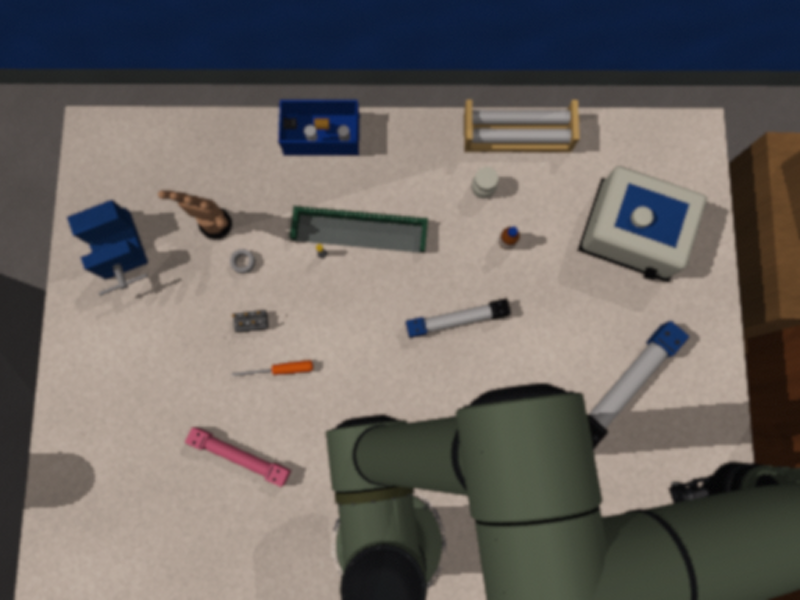

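View pics/scene0.png

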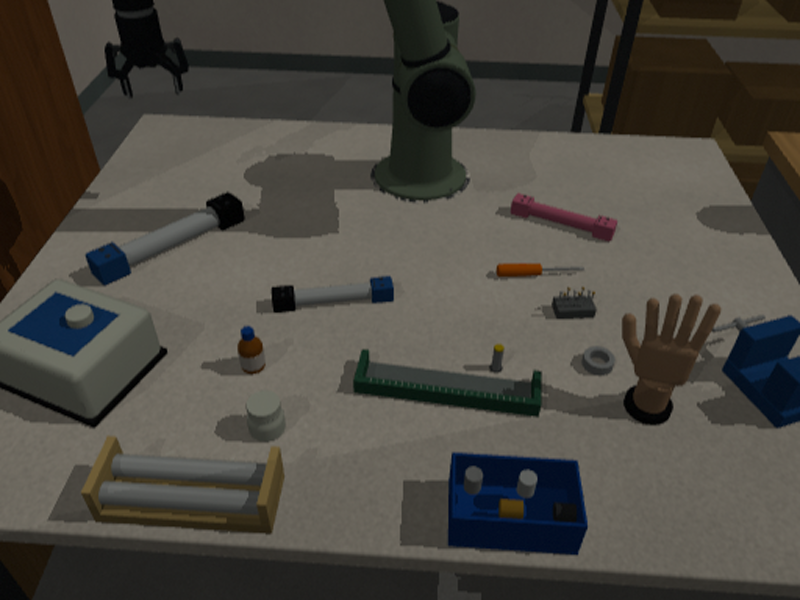

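Candidates for the tube in the enlarged top view (800x600):
- blue/black tube at (458,318)
- large blue/black tube at (640,375)
- pink one at (238,456)

Pink is out, and of the other two the smaller is meant, so I take (458,318). The bay is at (360,228), with its post at (321,250). The amber bottle is at (510,237). Next I'll go above with the wrist camera for a close crop.

```bash
cat > h.py <<'E'
from cell import bot
import cv2, numpy as np
from scipy.spatial.transform import Rotation as R
def rot(q): return R.from_quat([q[1],q[2],q[3],q[0]])
def quat(r): x,y,z,w=r.as_quat(); return [w,x,y,z]
def down(yaw): # tool z down, tool y axis at angle yaw+90deg... tool x at angle yaw
    return quat(R.from_euler('z',yaw)*R.from_euler('x',np.pi))
def cam(name):
    """returns image, K, world<-camera 4x4"""
    k=bot.calibration(name)
    if name=="wrist":
        T=np.eye(4); T[:3,3]=bot.read_position(); T[:3,:3]=rot(bot.read_tool_rot()).as_matrix(); W=T@k["hand_eye"]
    else: W=np.linalg.inv(k["extrinsics"])
    return bot.camera(name),np.array(k["mtx"]),W
def px2w(uv,z,K,W):
    d=W[:3,:3]@np.linalg.solve(K,[uv[0],uv[1],1]); return W[:3,3]+d*(z-W[2,3])/d[2]
def w2px(p,K,W):
    c=np.linalg.inv(W)@np.append(p,1); u=K@c[:3]; return u[:2]/u[2]
E
python3 - <<'E'
from h import *
im,K,W=cam("top")
s=0.64
for n,uv,z in [("blue",(417,327),.036),("black",(500,309),.036),("post",(321,247),.05),("bayL",(295,208),.03),("bayR",(426,220),.03),("bayLf",(291,234),.03),("bayRf",(424,248),.03),("bottle",(511,233),.085),("burr",(250,321),.02),("screw",(275,369),.01),("ring",(242,261),.02),("big",(590,430),.02)]:
    print(n,px2w((uv[0]*s,uv[1]*s),z,K,W).round(3))
print(bot.calibration("wrist"))
print(bot.read_joint_positions(), rot(bot.read_tool_rot()).as_matrix().round(3).tolist())
for yaw in (0,np.pi/2,np.pi,-np.pi/2):
    q=bot.solve_ik([.48,-.03,.40],down(yaw)); print(yaw,None if q is None else np.round(q,2))
E
```

```text
blue [ 0.435 -0.057  0.036]
black [ 0.474 -0.231  0.036]
post [0.602 0.145 0.05 ]
bayL [0.694 0.207 0.03 ]
bayR [ 0.668 -0.076  0.03 ]
bayLf [0.636 0.213 0.03 ]
bayRf [ 0.606 -0.072  0.03 ]
bottle [ 0.624 -0.249  0.085]
burr [0.448 0.295 0.02 ]
screw [0.348 0.24  0.01 ]
ring [0.578 0.318 0.02 ]
big [ 0.226 -0.412  0.02 ]
{'mtx': array([[277.8714501 ,   0.        , 252.08398251],
       [  0.        , 277.8714501 , 189.4113153 ],
       [  0.        ,   0.        ,   1.        ]]), 'hand_eye': array([[-2.10436290e-04, -9.63540717e-01, -2.67561661e-01,
         6.61946434e-02],
       [ 9.99999978e-01, -2.09473860e-04, -3.21409729e-05,
         1.43635892e-04],
       [-2.50780378e-05, -2.67561662e-01,  9.63540739e-01,
        -1.42361809e-01],
       [ 0.00000000e+00,  0.00000000e+00,  0.00000000e+00,
         1.00000000e+00]])}
[-1.43218786e+00  3.26177596e-01 -1.92555334e-01  1.05199733e+00
  2.41170065e-05  1.43656424e+00] [[0.963, 0.269, 0.0], [0.269, -0.963, -0.0], [0.0, 0.0, -1.0]]
0 [-0.22  0.14 -0.01  1.42  0.    2.93]
1.5707963267948966 [-0.22  0.14 -0.01  1.42  0.    1.35]
3.141592653589793 [-0.22  0.14 -0.01  1.42  0.   -0.22]
-1.5707963267948966 [-0.22  0.14 -0.01  1.42  0.   -1.79]
```

```bash
python3 - <<'E'
from h import *
bot.set_gripper(0.15)
bot.move_pose([.47,-.03,.30],down(np.pi))
im,K,W=cam("wrist"); np.savez("w0.npz",im=im,K=K,W=W)
cv2.imwrite("pics/w0.png",cv2.resize(im[:,:,::-1],(800,600),interpolation=cv2.INTER_CUBIC))
print(bot.read_clock(),bot.read_position(),bot.read_gripper_width())
for t in ("tube","bay","post"):
    print(t,[(np.round(d["bbox"]).astype(int).tolist(),round(d["confidence"],2)) for d in bot.search_frame("wrist",t)])
E
```

```text
3.525 [ 0.47000641 -0.03065358  0.29983681] 0.14778459681705286
tube [([102, 127, 150, 54], 0.63), ([384, 61, 124, 28], 0.44), ([449, 211, 36, 26], 0.35), ([241, 236, 163, 50], 0.3)]
bay [([242, 237, 164, 50], 0.9)]
post [([353, 230, 26, 18], 0.73), ([384, 62, 123, 29], 0.23)]
```

View pics/w0.png

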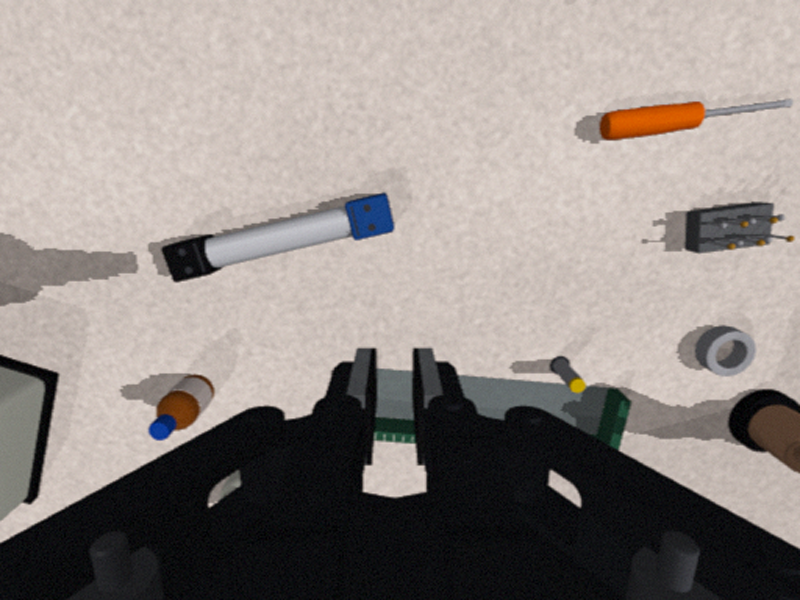

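The view confirms the pick: a small blue/black tube, with the blue collar at (370,216) and the black one at (188,258). The gripper hides the bay, so I'll turn the wrist half round to see everything.

```bash
python3 - <<'E'
from h import *
bot.move_pose([.50,-.03,.30],down(0))
im,K,W=cam("wrist"); np.savez("w1.npz",im=im,K=K,W=W)
cv2.imwrite("pics/w1.png",cv2.resize(im[:,:,::-1],(800,600),interpolation=cv2.INTER_CUBIC))
print(bot.read_clock())
z=np.load("w0.npz")
for n,uv in [("blueL",(346,203)),("blueR",(389,194)),("blueRb",(394,232)),("blackL",(164,245)),("blackRt",(205,236))]:
    print(n,px2w(np.array(uv)*.64,.036,z["K"],z["W"]).round(3))
E
```

```text
6.3833
blueL [ 0.425 -0.075  0.036]
blueR [ 0.417 -0.036  0.036]
blueRb [ 0.452 -0.031  0.036]
blackL [ 0.464 -0.247  0.036]
blackRt [ 0.455 -0.208  0.036]
```

View pics/w1.png

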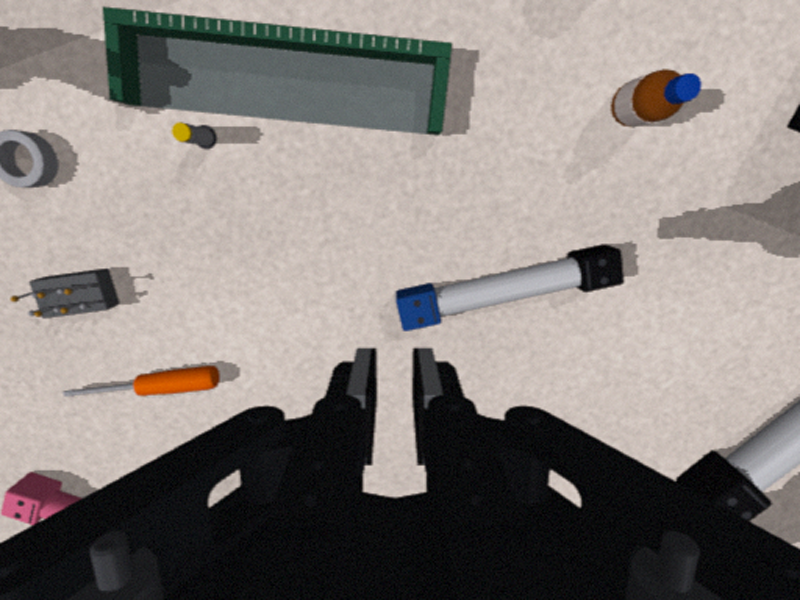

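```bash
cat >> h.py <<'E'
def frame(x,y,t):
    T=np.eye(4); T[:2,:2]=[[np.cos(t),-np.sin(t)],[np.sin(t),np.cos(t)]]; T[:2,3]=[x,y]; return T
def tr(T,p): return (T@np.append(p,1))[:3]
def draw(im,K,W,T,segs,col,f=800/512):
    for a,b in segs:
        p,q=[tuple(int(v) for v in np.round(w2px(tr(T,c),K,W)*f)) for c in (a,b)]
        cv2.line(im,p,q,col,1)
def box(x0,x1,y0,y1,z): 
    c=[(x0,y0,z),(x1,y0,z),(x1,y1,z),(x0,y1,z)]; return [(c[i],c[(i+1)%4]) for i in range(4)]
BAY=box(-.015,.057,-.147,.147,.03)+box(-.015,.045,-.135,.135,.0)
TUBE=box(-.018,.018,.07,.11,.036)+box(-.018,.018,-.11,-.07,.036)
E
python3 - <<'E'
from h import *
from scipy.optimize import least_squares
z=np.load("w1.npz");K,W=z["K"],z["W"]
for n,uv,h in [("BL",(103,8),.03),("BR",(452,42),.03),("FR0",(441,133),0),("FL0",(112,101),0),("postcap",(181,132),.05),("postfoot",(207,138),0),("bottlefoot",(632,100),0)]:
    print(n,px2w(np.array(uv)*.64,h,K,W).round(3))
def fit(pts,x0):
    f=lambda v:np.concatenate([w2px(tr(frame(*v),m),K,W)/.64-uv for m,uv in pts])
    r=least_squares(f,x0); print(r.x.round(4),f(r.x).round(1)); return r.x
b=fit([((.057,.147,.03),(103,8)),((.057,-.147,.03),(452,42)),((-.015,-.147,0),(441,133)),((-.015,.147,0),(112,101))],[.637,.068,-.09])
t=fit([((.018,.11,.036),(396,291)),((.018,.07,.036),(436,283)),((-.018,.07,.036),(440,321)),((.018,-.07,.036),(569,250)),((.018,-.11,.036),(612,244))],[.4545,-.144,.22])
np.savez("bay.npz",b=b)
im=cv2.imread("pics/w1.png"); draw(im,K,W,frame(*b),BAY,(255,0,255)); draw(im,K,W,frame(*t),TUBE,(0,255,255))
cv2.imwrite("pics/ov1.png",im[:380])
B=np.linalg.inv(frame(*b)); print("tube in bay",tr(B,(t[0],t[1],0)),t[2]-b[2])
E
```

```text
BL [0.701 0.212 0.03 ]
BR [ 0.675 -0.08   0.03 ]
FR0 [ 0.605 -0.076  0.   ]
FL0 [0.634 0.234 0.   ]
postcap [0.602 0.15  0.05 ]
postfoot [0.601 0.149 0.   ]
bottlefoot [ 0.635 -0.254  0.   ]
[ 0.6327  0.0742 -0.0948] [-4.9 -4.  -2.7 -0.4 -5.2  1.7 13.7  2.2]
[ 0.4634 -0.1382  0.2325] [-5.8  2.8 -5.4  1.6 -1.8 -1.9  6.6  1.4  6.1 -2.3]
tube in bay [-0.14843388 -0.22745091  0.        ] 0.3273753656511696
```

View pics/ov1.png

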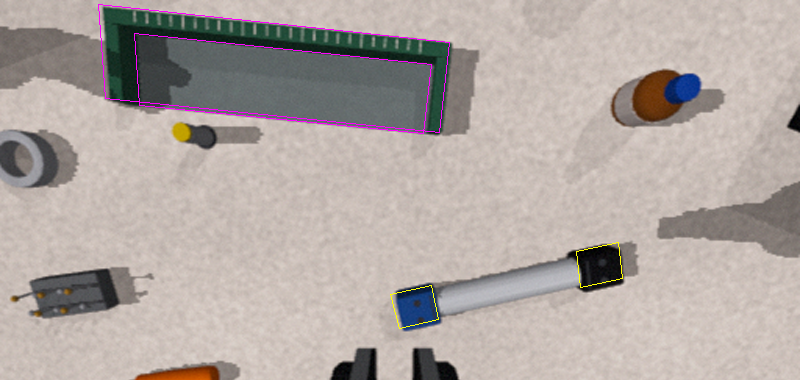

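```bash
python3 - <<'E'
from h import *
from scipy.optimize import least_squares
z=np.load("w1.npz");K,W=z["K"],z["W"]
def fit(pts,x0):
    f=lambda v:np.concatenate([w2px(tr(frame(*v),m),K,W)/.64-uv for m,uv in pts])
    r=least_squares(f,x0); print(r.x.round(4),f(r.x).round(1)); return r.x
b=fit([((.057,.147,.03),(103,8)),((.057,-.147,.03),(452,42)),((-.015,-.147,0),(441,133)),((-.015,.147,.03),(110,101))],[.637,.068,-.09])
t=fit([((-.018,.11,.036),(403,330)),((-.018,.07,.036),(440,321)),((-.018,-.07,.036),(585,290)),((-.018,-.11,.036),(623,281))],[.4545,-.144,.22])
np.savez("bay.npz",b=b,t=t)
B=np.linalg.inv(frame(*b)); print("tube in bay",tr(B,(t[0],t[1],0)),t[2]-b[2],"post",tr(B,(.6015,.1495,0)),"bottle",tr(B,(.635,-.254,0)))
Tt=B@frame(*t); print("blue",tr(Tt,(0,.11,0)),"black",tr(Tt,(0,-.11,0)))
E
```

```text
[ 0.6315  0.0704 -0.0836] [-0.6 -0.1  1.3 -1.1 -0.9  1.2  0.2  0.3]
[ 0.461  -0.1415  0.2294] [-1.2 -0.1  1.3  0.2 -1.9  0.   1.7 -0.1]
tube in bay [-0.15227042 -0.22532989  0.        ] 0.31297429715779684 post [-0.03652759  0.07634668  0.        ] bottle [ 0.03055579 -0.32294559  0.        ]
blue [-0.1861383  -0.12067346  0.        ] black [-0.11840254 -0.32998631  0.        ]
```

```bash
cat >> h.py <<'E'
def look(name,tcp=(.50,-.03,.30),yaw=0.):
    bot.move_pose(list(tcp),down(yaw)); im,K,W=cam("wrist"); np.savez(name+".npz",im=im,K=K,W=W)
    cv2.imwrite(f"pics/{name}.png",cv2.resize(im[:,:,::-1],(800,600),interpolation=cv2.INTER_CUBIC))
E
python3 - <<'E'
from h import *
d=np.load("bay.npz"); b,t=d["b"],d["t"]
Z=.010
P=tr(frame(*t),(0,-.09,0))
def pos(yaw,off,z): return list(tr(frame(P[0],P[1],yaw),(off,.18,0))[:2])+[z]
y0=t[2]; y1=b[2]-np.radians(18.7)
bot.move_pose(pos(y0,-.055,.10),down(y0+np.pi))
bot.move_linear(pos(y0,-.055,Z),.12)
bot.move_linear(pos(y0,-.030,Z),.05)
F=[]
for y in np.linspace(y0,y1,8)[1:]:
    bot.move_linear(pos(y,-.029,Z),.06,rotation=down(y+np.pi)); F.append(np.round(np.linalg.norm(bot.read_ft_force()),1))
print(F)
bot.move_linear(pos(y1,-.06,Z),.15); bot.move_linear(pos(y1,-.06,.12),.2)
look("w2"); print(bot.read_clock())
E
```

```text
[np.float64(0.4), np.float64(1.0), np.float64(0.7), np.float64(0.8), np.float64(0.9), np.float64(1.1), np.float64(0.9)]
17.325
```

View pics/w2.png

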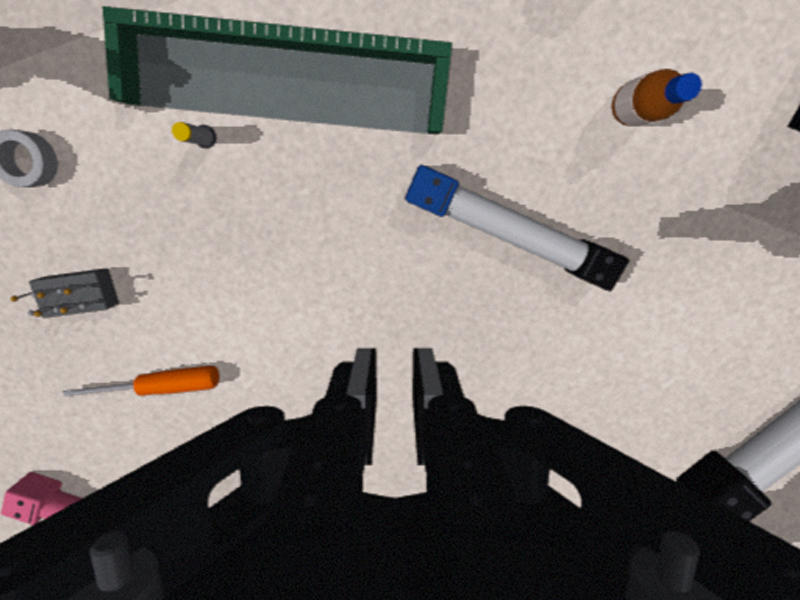

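```bash
cat >> h.py <<'E'
from scipy.optimize import least_squares
def fit(name,pts,x0):
    z=np.load(name+".npz");K,W=z["K"],z["W"]
    f=lambda v:np.concatenate([w2px(tr(frame(*v),m),K,W)/.64-uv for m,uv in pts])
    r=least_squares(f,x0,x_scale=[.1,.1,1],loss="soft_l1",f_scale=2); print(r.x.round(4),f(r.x).round(1))
    b=np.load("bay.npz")["b"]; T=np.linalg.inv(frame(*b))@frame(*r.x)
    print("bay: mid",T[:2,3].round(4),"deg",np.degrees(r.x[2]-b[2]).round(1),"blue",tr(T,(0,.11,0))[:2].round(4),"black",tr(T,(0,-.11,0))[:2].round(4))
    return r.x
E
python3 - <<'E'
from h import *
t=fit("w2",[((-.018,.11,.036),(406,201)),((-.018,.07,.036),(443,216)),((-.018,-.11,.036),(614,290)),((.018,-.11,.036),(629,263)),((.018,.07,.036),(459,180))],[.50,-.12,-.41])
b=np.load("bay.npz")["b"]; np.savez("t2.npz",t=t)
B=np.linalg.inv(frame(*b)); T=B@frame(*t)
for L in (.08,.12,.16,.2,.24,.28): print(L,tr(T,(0,.11+L,0))[:2].round(3),tr(T,(0,-.11+L,0))[:2].round(3))
Ti=np.linalg.inv(T); print("post in tube frame",tr(Ti,(-.0365,.0763,0)),"wall corner",tr(Ti,(-.015,-.147,0)))
E
```

```text
[ 0.5173 -0.1476 -0.4087] [-2.3 -1.2  0.3  1.4 -2.3  2.2  2.5 -4.5  1.3  0.4]
bay: mid [-0.0956 -0.2267] deg -18.6 blue [-0.0605 -0.1225] black [-0.1308 -0.331 ]
0.08 [-0.035 -0.047] [-0.105 -0.255]
0.12 [-0.022 -0.009] [-0.092 -0.217]
0.16 [-0.009  0.029] [-0.08  -0.179]
0.2 [0.003 0.067] [-0.067 -0.141]
0.24 [0.016 0.105] [-0.054 -0.104]
0.28 [0.029 0.143] [-0.041 -0.066]
post in tube frame [-0.04071644  0.30603725  0.        ] wall corner [0.05096752 0.10129548 0.        ]
```

```bash
python3 - <<'E'
from h import *
t=np.load("t2.npz")["t"]; T=frame(*t); Z=.010
pos=lambda y,z: list(tr(T,(0,y,0))[:2])+[z]
bot.set_gripper(0.10)
bot.move_pose(pos(-.15,.11),down(t[2]+np.pi/2))
bot.move_linear(pos(-.15,Z),.12)
bot.move_linear(pos(-.122,Z),.05)
bot.move_linear(pos(-.121+.14,Z),.06); print(bot.read_ft_force())
bot.move_linear(pos(-.15+.14,Z),.12); bot.move_linear(pos(-.15+.14,.12),.2)
look("w3"); print(bot.read_clock())
E
```

```text
[-0.47870919 -0.76269344 -0.86837217]
25.6
```

View pics/w3.png

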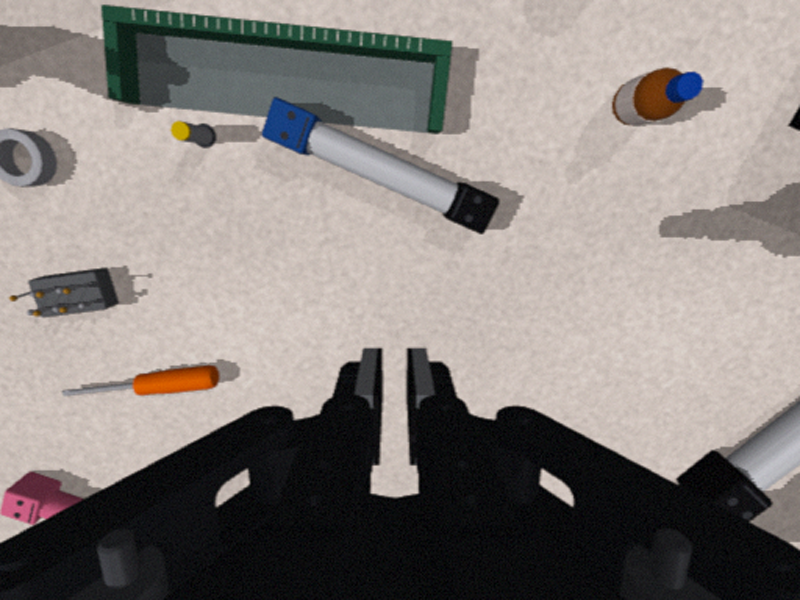

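```bash
python3 - <<'E'
from h import *
t=fit("w3",[((-.018,.11,.036),(263,134)),((-.018,.07,.036),(303,153)),((.018,.07,.036),(318,117)),((-.018,-.11,.036),(484,233)),((.018,-.11,.036),(499,200)),((-.018,-.07,.036),(445,214))],[.57,-.02,-.41])
b=np.load("bay.npz")["b"]; np.savez("t3.npz",t=t)
T=np.linalg.inv(frame(*b))@frame(*t)
for L in (.04,.06,.08,.1): print(L,tr(T,(0,.11+L,0))[:2].round(3),tr(T,(0,-.11+L,0))[:2].round(3))
Ti=np.linalg.inv(T); print("post in tube frame",tr(Ti,(-.0365,.0763,0)),"wall corner",tr(Ti,(-.015,-.147,0)))
E
```

```text
[ 0.5726 -0.0212 -0.4121] [-2.9  0.1 -0.1  0.4 -0.6 -3.7  0.3  1.8  3.2 -1.5  0.5  3.3]
bay: mid [-0.051  -0.0962] deg -18.8 blue [-0.0156  0.008 ] black [-0.0865 -0.2003]
0.04 [-0.003  0.046] [-0.074 -0.162]
0.06 [0.004 0.065] [-0.067 -0.143]
0.08 [0.01  0.084] [-0.061 -0.125]
0.1 [0.017 0.103] [-0.054 -0.106]
post in tube frame [-0.04187496  0.16793114  0.        ] wall corner [ 0.05051792 -0.03649169  0.        ]
```

```bash
python3 - <<'E'
from h import *
b=np.load("bay.npz")["b"]
t=np.load("t3.npz")["t"]; T=frame(*t); Z=.010; L=.100
pos=lambda y,z: list(tr(T,(0,y,0))[:2])+[z]
bot.move_pose(pos(-.15,.11),down(t[2]+np.pi/2))
bot.move_linear(pos(-.15,Z),.12)
bot.move_linear(pos(-.121,Z),.05)
print(bot.move_linear(pos(-.121+L,Z),.06,until_force=8),bot.read_ft_force(),bot.read_position()-np.array(pos(-.121+L,Z)))
bot.move_linear(pos(-.15+L,Z),.12); bot.move_linear(pos(-.15+L,.09),.2)
# swing the black end about the blue collar
P=tr(T,(0,.09+L,0)); 
pa=lambda yaw,off,z: list(tr(frame(P[0],P[1],yaw),(off,-.17,0))[:2])+[z]
y0,y1=t[2],b[2]
bot.move_pose(pa(y0,-.060,.09),down(y0+np.pi)); bot.move_linear(pa(y0,-.060,Z),.12)
bot.move_linear(pa(y0,-.030,Z),.06)
for y in np.linspace(y0,y1,5)[1:]:
    s=bot.move_linear(pa(y,-.029,Z),.06,rotation=down(y+np.pi),until_force=8); print(s,np.round(bot.read_ft_force(),1))
    if s: break
bot.move_linear(pa(y1,-.06,Z),.15); bot.move_linear(pa(y1,-.06,.12),.2)
look("w4",(.53,.03,.28)); print(bot.read_clock())
E
```

```text
False [-0.86360953 -0.34667961  0.20383353] [4.04516574e-06 4.85882728e-05 7.42747115e-08]
False [-1.6 -0.3  0. ]
False [ 0.5 -0.2  0.5]
False [ 0.6  0.1 -0.2]
False [ 0.1 -0.1 -0.1]
39.3667
```

View pics/w4.png

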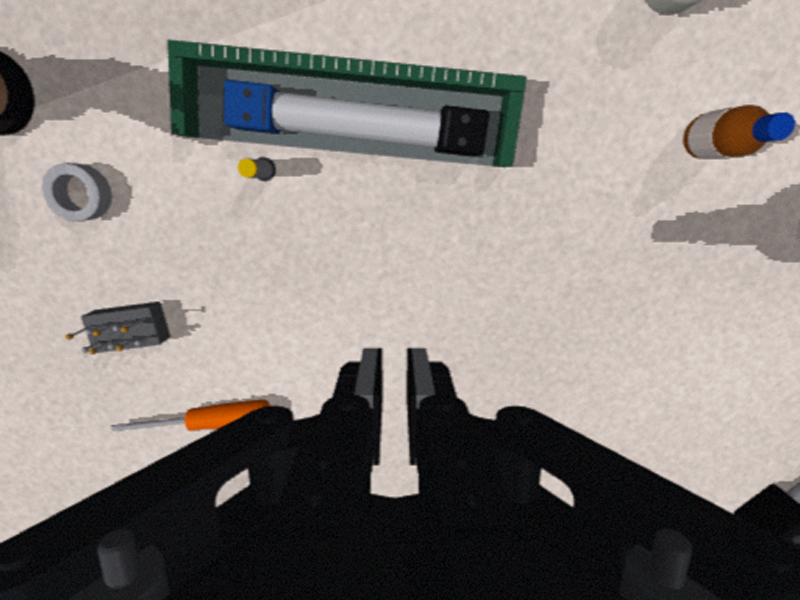

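The tube is inside the bay and behind the post, nearly parallel to the fence (blue collar at (248,105), black at (465,130)). Next is the flush push, with two spread fingers on its near side.

```bash
python3 - <<'E'
from h import *
b=np.load("bay.npz")["b"]; B=frame(*b); q=down(b[2]+np.pi)
pos=lambda x,z: list(tr(B,(x,-.010,0))[:2])+[z]
bot.set_gripper(0.8)
bot.move_pose(pos(-.05,.11),q); bot.move_linear(pos(-.05,.003),.12)
s=bot.move_linear(pos(.010,.003),.03,until_force=10)
print(s,np.round(bot.read_ft_force(),1),tr(np.linalg.inv(B),bot.read_position()).round(4),np.round(bot.read_moment(),2))
bot.move_linear(pos(-.05,.003),.12); bot.move_linear(pos(-.05,.12),.2)
look("w5",(.53,.03,.22)); print(bot.read_clock())
E
```

```text
True [ 0.  -0.4  0.2] [ 0.0022 -0.0099  0.002 ] [ 0.04 -0.05 -0.01]
49.0583
```

View pics/w5.png

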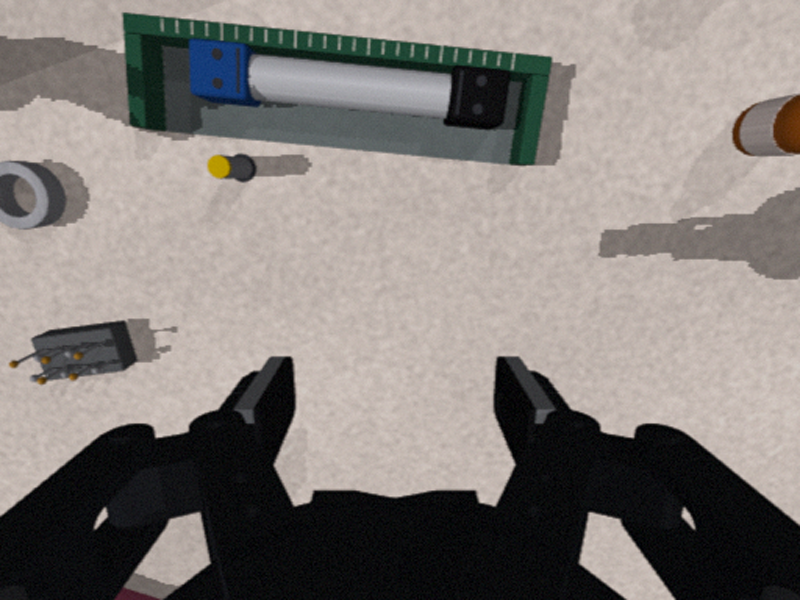

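```bash
python3 - <<'E'
from h import *
im=cv2.imread("pics/w5.png")[5:175,110:570]; cv2.imwrite("pics/w5c.png",cv2.resize(im,(800,296),interpolation=cv2.INTER_CUBIC))
fit("w5",[((-.018,.11,.036),(191,98)),((-.018,.07,.036),(250,104)),((-.018,-.07,.036),(448,123)),((-.018,-.11,.036),(502,128))],[.66,.06,-.08])
fit("w5",[((.057,.147,.03),(123,14)),((.057,-.147,.03),(551,58)),((-.015,-.147,0),(535,165))],[.66,.06,-.08])
E
```

```text
[ 0.6558  0.0593 -0.089 ] [-0.8  0.2 -1.8 -0.2  0.5 -0.   2.9  0.4]
bay: mid [ 0.0251 -0.009 ] deg -0.3 blue [0.0257 0.101 ] black [ 0.0245 -0.119 ]
[ 0.631   0.0702 -0.0871] [ -0.1   0.3   3.6  -1.4 -10.5   1.2]
bay: mid [-0.0005 -0.0002] deg -0.2 blue [-1.000e-04  1.098e-01] black [-0.0009 -0.1102]
```

View pics/w5c.png

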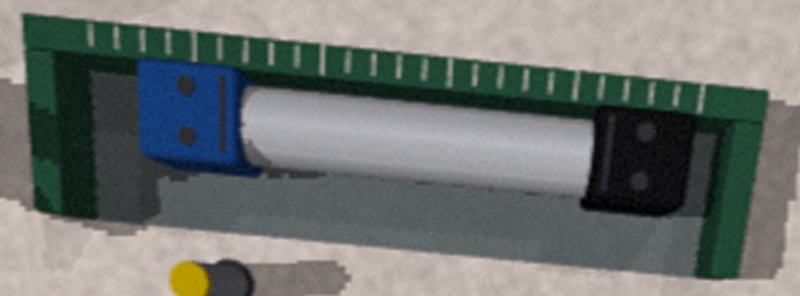

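```bash
python3 -c "
from cell import bot
print(bot.close_job())"
```

```text
the job is handed in; nothing more can be done
None
```

The job is handed in: the tube went blue end first behind the post, then the black end was swung round, and the last close picture shows it square (about 0.3° off, within measurement error) and flush against the back fence, in about 49 s, with no bystander touched as far as the pictures show.

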